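Stack the filter plate on the vacuum manifold and draw the hand pump to its mark

ROBOT

A 7-joint arm with a two-finger parallel gripper is mounted at the origin on the work surface. World frame = base frame: x ahead of the robot, y to its left, z up, the work surface at z = 0. Lengths are in m, angles in rad, forces in N, time in s.
With the tool pointing down it reaches from about 0.4 to 0.9 m from the base axis. Payload 5.6 kg.
Tool frame: the origin (TCP) lies at the centre of the arm's flange, where the gripper is bolted on; the fingertips stand 190 mm ahead of it and the grasp point (between the pads) lies 171 mm ahead of it; x points along the fingers, z is the direction in which the jaws open and shut, and the axes are right-handed (so a half turn about x gives the same grasp; the last joint's range is limited). The gripper opens to 92 mm and grips with 3 to 60 N. Pads are 20 mm wide; open, the fingers measure 128 mm over their backs; the gripper's body (75 mm by 189 mm) begins 69 mm behind the grasp point.
Start: joints at [-1.221, 0.468, -0.012, 1.603, 0.006, 1.071, -0.056], TCP at [0.249, 0.6, 0.405] pointing down, gripper open.
Joint ranges: [-2.53, 2.53], [-0.31, 2.02], [-1.57, 1.55], [0.28, 2.44], [-1.29, 4.43], [0.15, 1.84], [-2.92, 2.92]. Speed limits (rad/s): [2.57, 2.57, 3.14, 3.14, 3.14, 3.14, 3.14].

INTERFACE

Orientations are given as [roll, pitch, yaw] about the fixed x, y, z axes, in that order (R = Rz(yaw) Ry(pitch) Rx(roll)).
In Python, from plant import robot gives the robot as it stands.
- The arm moves only by the tool apply_moves, never from a script. Its argument "targets" is a list of rows, each a list of 7 numbers: the opening, from -1 (shut) to 1 (fully open), then the shift along the world's x, y, z in mm, then the turn, a rotation vector about the world's x, y, z in rad. In form: [[jaw, tx, ty, tz, rx, ry, rz], ...]. A call has 1 to 12 rows; each row is the pose to reach, as a shift and turn from the pose commanded when the call began; what a row does not reach only later rows make up. A row lasts 1/12 s, in which the tool goes at most 41.7 mm and 7.16 degrees, less where a joint would pass 70% of its speed; a pose out of reach is approached as far as the arm can. A call with a gripper value outside its range is refused whole. The fingers move at their own pace and stop on an object; the grip force is fixed at half the most. Time passes only in rows, so rows that repeat a pose let the fingers close. It gives the time, the measured TCP pose, the force and the opening at its end, in the units of the state.
- robot.sense(): the state, without advancing time (a new reading comes with each control period).
- robot.capture(name): name is "scene" or "side" or "wrist"; returns a dict with "image" (480x640x3 uint8, red, green, blue), "vfov" (degrees; the focal length in pixels is half the picture's height over the tangent of half this angle, whatever the lens; pixels are square), "cx", "cy" (the principal point, pixels), "k1" (the pictures are not rectified: a ray, as slopes to the right and down, at radius r is drawn at 1 + k1 r^2 times it, then the intrinsics apply), "rvec" (rotation vector, rad) and "tvec" (3), from world to camera coordinates, as OpenCV has them; the wrist camera has in their place "tool_from_camera" (4x4, takes a point from camera to tool coordinates, whose origin is the TCP and whose axes are the tool frame's). Camera axes: x right, y down, z forward; pixel columns grow to the right and rows downward; lengths in m; the calibration is good to about 2 mm. A picture is of the moment at which its call begins: read the wrist's pose just before it. There is no depth.
- robot.close_job(): hands the job in, once; it reports no verdict.
The state is a dict: "time": time; "qpos": joint angles; "qvel": joint speeds; "joint_torque": joint torques, N m; "position": TCP position; "eef_rot": TCP orientation; "ft_force": force on the tool from outside, world axes, zero at the start; "moment": the same for the moment, N m; "gripper_width": finger opening in m.
Only numpy, scipy, OpenCV 4.12 (cv2) and the standard library are available. Lean on these libraries where they do the work, as an engineer would, in place of code of your own. Each camera call takes 0.05 s, during which the arm holds its last target.

TASK

Set up the vacuum manifold for its leak test: set the taller collector plate squarely on the manifold's black gasket, and then the thinner filter plate squarely on top of the collector, edges flush all round. Then pull the hand pump's D-handle straight out against its spring until the broad dark ring on the rod stands at the mouth of the collar, and finish while still holding it there, for it springs back if let go. Leave the tube rack, the cup and the bottle where they stand.

Things in the scene. Friction and masses are not known exactly. Their poses are not given: they have to be found in the camera images.
- collector: Collector plate: a plain white plastic block 50 mm (its x) by 68 mm (its y) and 26 mm tall, with 24 deep square open wells in 4 by 6. About 60 g. Origin at the centre of its underside, z up. Lies flat on the bench at the start; either way round (half a turn) is right.
- filter_plate: Filter plate: a plain white plastic plate of the same outline, 50 mm (its x) by 68 mm (its y), but only 14 mm thick, with 24 small round wells in 4 by 6. About 45 g. Origin at the centre of its underside, z up. Lies flat on the bench at the start; either way round (half a turn) is right.
- manifold: Vacuum manifold, bolted to the bench, elsewhere and turned up to 0.3 rad each time: grey base plate 185 x 250 mm, 14 mm thick. Origin on the bench; x runs level along the pump's axis, away from its handle; y from the pump to the gasket; z up. Pump axis at y = -65 mm, 62 mm above the bench; barrel top at 84 mm. Small gauge at x = 88, y = -8 mm, dial 66 mm above the bench.
- gasket (a point): Centre of the top face of the manifold's flat black rubber gasket with a small steel grid in it: 50 mm (along x) by 68 mm (along y), the very outline of the plates, 43 mm above the bench, 3 mm proud of an aluminium block 80 x 98 mm. It lies at x = 0, y = 60 mm of the manifold and has the manifold's axes.
- pump_handle (a point): Middle of the grip of the pump's D-handle: a level black bar, 16 mm thick, 76 mm long, 62 mm above the bench, carried at both ends by a 9 mm steel yoke on the end of the rod. y along the bar, x along the rod into the barrel: pull along -x (towards the robot, within 0.3 rad). The gap inside the D, behind the bar, is 45 mm by 75 mm wide and open below down to the base plate: a finger fits in from above.
- collar (a point): Centre of the face of the pump's collar, the small brass mouth (20 mm in diameter) out of which the rod comes, 62 mm above the bench. At rest the middle of the grip bar is 72 mm out from it. Axes as the manifold's: the rod comes out along -x.
- pump_rod (a joint): How far the rod is drawn out, in m: 0 home (at the start), 0.085 at the end stop. Two thin rings reach the collar's face at 0.020 and 0.040; the middle of the one broad dark ring (4 mm wide, the mark) is level with it at 0.060. The spring pulls it home with about 4 N at 0 and 12 N at the mark; there is no catch.
- tube_rack: Bystander: orange plastic rack with small glass tubes, 85 (its x) x 200 x 81 mm tall, origin at the centre of its underside.
- sample_cup: Bystander: clear sample cup with a red screw cap, 64 mm in diameter and 69 mm tall, origin at the centre of its underside.
- reagent_bottle: Bystander: small amber bottle, 48 mm in diameter and 110 mm tall, origin at the centre of its underside.
There are look-alikes about, which are no part of the job. Leave any purple or yellow look-alike of the filter_plate alone.

How it is judged:
On the way, in this order (a step that is already met when the one before it is completed fails the run):
1. the collector plate sits squarely on the gasket and is let go (x of collector in the frame of gasket between -0.004 and 0.004 m and y of collector in the frame of gasket between -0.004 and 0.004 m and z of collector in the frame of gasket between -0.003 and 0.003 m and angle between the x axis of collector and the x axis of gasket, either way round below 0.09 rad and angle between collector's own z axis and vertical below 0.06 rad and contact force between the fingers and collector below 0.2 N and linear speed of collector below 0.02 m/s), for 0.2 s.
2. the filter plate sits squarely on the collector, which is still squarely on the gasket, and is let go (x of collector in the frame of gasket between -0.004 and 0.004 m and y of collector in the frame of gasket between -0.004 and 0.004 m and z of collector in the frame of gasket between -0.003 and 0.003 m and angle between the x axis of collector and the x axis of gasket, either way round below 0.09 rad and angle between each of collector, filter_plate's own z axis and vertical below 0.06 rad and x of filter_plate in the frame of collector between -0.004 and 0.004 m and y of filter_plate in the frame of collector between -0.004 and 0.004 m and z of filter_plate in the frame of collector between 0.023 and 0.029 m and angle between the x axis of filter_plate and the x axis of collector, either way round below 0.09 rad and contact force between the fingers and filter_plate below 0.2 N and linear speed of filter_plate below 0.02 m/s), for 0.2 s.
3. the pump rod is drawn out to its broad ring by the handle and held still (value of joint pump_rod between 0.055 and 0.066 m and velocity of joint pump_rod between -0.01 and 0.01 m/s and contact force between the fingers and pump_rod above 3 N), for 0.3 s.
At the end, for the whole second after the job is handed in: Collector flat on the gasket and filter plate flat on the collector, each within 4 mm along x and y and 0.09 rad of the one below, fingers off both; the pump rod drawn out 55 to 66 mm (broad ring at the collar) and kept still there by the fingers on its handle (over 3 N) (all of step 3 and x of collector in the frame of gasket between -0.004 and 0.004 m and y of collector in the frame of gasket between -0.004 and 0.004 m and z of collector in the frame of gasket between -0.003 and 0.003 m and angle between the x axis of collector and the x axis of gasket, either way round below 0.09 rad and angle between each of collector, filter_plate's own z axis and vertical below 0.06 rad and x of filter_plate in the frame of collector between -0.004 and 0.004 m and y of filter_plate in the frame of collector between -0.004 and 0.004 m and z of filter_plate in the frame of collector between 0.023 and 0.029 m and angle between the x axis of filter_plate and the x axis of collector, either way round below 0.09 rad and contact force between the fingers and collector below 0.2 N and contact force between the fingers and filter_plate below 0.2 N); the arm keeps its last pose, push and grip.
It fails at once if the tube rack is shifted by more than 30 mm or tipped over (distance of tube_rack from where it was at the start of the episode above 0.03 m or angle between tube_rack's own z axis and vertical above 0.3 rad).
It fails at once if the sample cup is shifted by more than 30 mm or tipped over (distance of sample_cup from where it was at the start of the episode above 0.03 m or angle between sample_cup's own z axis and vertical above 0.3 rad).
It fails at once if the bottle is shifted by more than 30 mm or tipped over (distance of reagent_bottle from where it was at the start of the episode above 0.03 m or angle between reagent_bottle's own z axis and vertical above 0.3 rad).
It also fails if it takes over 67 s, if anything falls off the work surface, if the arm or the gripper's body presses on something with over 40 N, if the wrist force passes 120 N, or if a joint passes its speed limit or range.

## Working session

There is one attempt and no reset: what is moved stays moved. The work goes in short steps, Python scripts to look and compute and a tool call to move; the robot and the scene stay as the last step left them, time stands still between calls to the robot, and variables do not carry over. Pictures are saved under pics/ and viewed, and the job is handed in when it is done.

Besides the shell and the picture viewer there is one more tool, called after "Emit:" by a JSON object that holds its "fn" and its "kwargs", one argument or row to a line. apply_moves: Moves the arm, as the interface text tells. Its arguments: {"type":"object","properties":{"targets":{"type":"array","items":{"type":"array","items":{"type":"number"}}}},"required":["targets"]}

```bash
mkdir -p pics; ls
python3 - <<'E'
from plant import robot
import cv2
s=robot.sense()
for k,v in s.items(): print(k,v)
for n in ("scene","side","wrist"):
    c=robot.capture(n)
    cv2.imwrite(f"pics/{n}0.png",c["image"][:,:,::-1])
    print(n,{k:v for k,v in c.items() if k!="image"})
E
```

```text
pics
time 0.0
qpos [-1.22096591  0.46834873 -0.01158873  1.60359566  0.00601039  1.07140595
 -0.05628834]
qvel [ 0.00080652  0.00051056 -0.00044806  0.00029889  0.00024425 -0.00074468
 -0.0009191 ]
joint_torque [-9.57764933e-04 -5.20559263e+01 -1.28668884e-02 -2.43750769e+01
 -5.66253613e-02  1.71979802e-02  1.56492820e-04]
position [0.24878117 0.60024264 0.4037701 ]
eef_rot [-3.06199085  1.56907272 -1.88408499]
ft_force [0.48198711 0.47438496 0.09050054]
moment [ 0.02447147 -0.0044419  -0.01202933]
gripper_width 0.09202281682578989
scene {'vfov': 55.470400950669486, 'cx': 321.422682605038, 'cy': 245.11918451013207, 'k1': -0.030016148118078022, 'rvec': array([ 1.51074574,  2.05301626, -0.85145097]), 'tvec': array([ 0.14576355, -0.35322282,  1.53056103])}
side {'vfov': 53.43600228382603, 'cx': 319.3330602003348, 'cy': 237.37160739801524, 'k1': -0.022196919072142034, 'rvec': array([ 2.18329243, -0.88763623,  0.3772524 ]), 'tvec': array([-0.40653433,  0.34553401,  0.98187251])}
wrist {'vfov': 70.60466580583011, 'cx': 321.4586933951769, 'cy': 241.83764030630633, 'k1': 0.016398121636286414, 'tool_from_camera': array([[ 7.02850919e-04, -2.96734891e-01,  9.54959638e-01,
         2.04815394e-02],
       [-3.17941504e-04, -9.54959892e-01, -2.96734736e-01,
         8.39132365e-02],
       [ 9.99999702e-01, -9.50610214e-05, -7.65538775e-04,
        -4.36674523e-04],
       [ 0.00000000e+00,  0.00000000e+00,  0.00000000e+00,
         1.00000000e+00]])}
```

View pics/scene0.png

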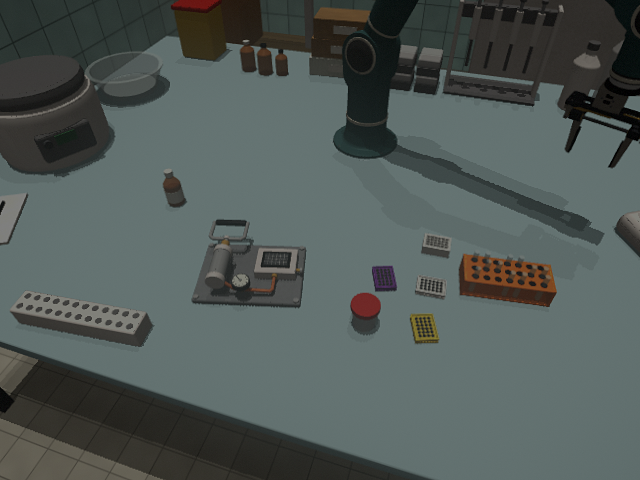

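View pics/side0.png

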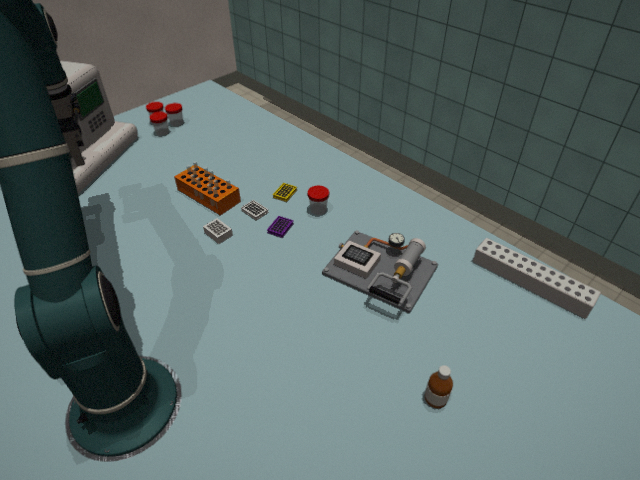

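View pics/wrist0.png

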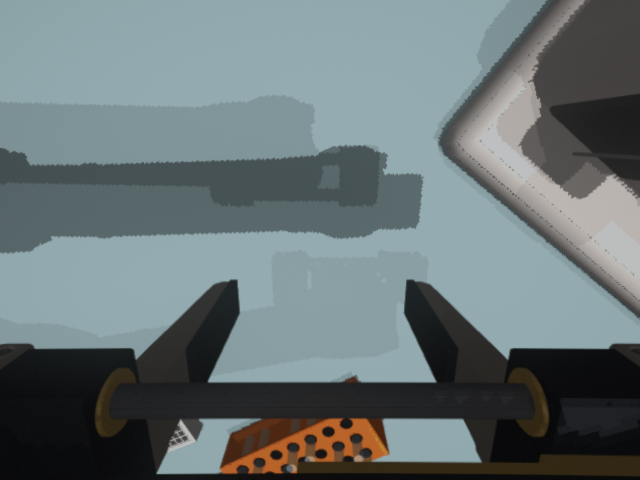

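```bash
cat > h.py <<'E'
import numpy as np, cv2
from scipy.spatial.transform import Rotation as Ro
from plant import robot
def cap(n,tag=None):
    s=robot.sense(); c=robot.capture(n)
    if n=="wrist":
        T=np.eye(4); T[:3,:3]=Ro.from_euler('xyz',s["eef_rot"]).as_matrix(); T[:3,3]=s["position"]
        c["W"]=T@c["tool_from_camera"]
    else:
        R=Ro.from_rotvec(c["rvec"]).as_matrix(); W=np.eye(4); W[:3,:3]=R.T; W[:3,3]=-R.T@c["tvec"]; c["W"]=W
    c["f"]=240/np.tan(np.radians(c["vfov"])/2)
    if tag: cv2.imwrite(f"pics/{tag}.png",c["image"][:,:,::-1]); np.save(f"pics/{tag}.npy",{k:v for k,v in c.items()},allow_pickle=True)
    return c
def load(tag): return np.load(f"pics/{tag}.npy",allow_pickle=True).item()
def ray(c,u,v):
    d=np.array([(u-c["cx"])/c["f"],(v-c["cy"])/c["f"]]); x=d.copy()
    for _ in range(20): x=d/(1+c["k1"]*(x@x))
    return c["W"][:3,:3]@np.array([x[0],x[1],1.]),c["W"][:3,3]
def onz(c,u,v,z):
    d,o=ray(c,u,v); return o+d*(z-o[2])/d[2]
def proj(c,P):
    P=np.atleast_2d(P); W=c["W"]; q=(P-W[:3,3])@W[:3,:3]; x=q[:,:2]/q[:,2:]
    r2=(x**2).sum(1,keepdims=True); x=x*(1+c["k1"]*r2)
    return x*c["f"]+[c["cx"],c["cy"]]
def zoom(c,u0,v0,w,h,tag,k):
    cv2.imwrite(f"pics/{tag}.png",cv2.resize(c["image"][v0:v0+h,u0:u0+w,::-1],None,fx=k,fy=k,interpolation=cv2.INTER_CUBIC))
E
python3 - <<'E'
from h import *
c=cap("scene","sc1"); zoom(c,340,220,230,130,"z1",3.4); zoom(c,185,210,130,105,"z2",5)
d=cap("side","sd1"); zoom(d,160,150,190,100,"z3",4);zoom(d,310,220,140,105,"z4",5)
for n,u,v,z in [("w1",437,241,.02),("w2",431,286,.02),("gask",277,259,.043),("grip",230,222,.062),("cup",365,305,.069),("bot",170,172,.1),("rack",508,268,.07),("purple",384,278,.014),("yel",425,328,.014)]:
    print(n,onz(c,u,v,z).round(3))
for n,u,v,z in [("w1",217,229,.02),("w2",255,209,.02),("gask",357,256,.043),("grip",388,295,.062),("cup",318,193,.069),("bot",443,372,.1)]:
    print(n,onz(d,u,v,z).round(3))
E
```

```text
w1 [0.437 0.292 0.02 ]
w2 [0.591 0.298 0.02 ]
gask [ 0.636 -0.064  0.043]
grip [ 0.568 -0.217  0.062]
cup [0.727 0.171 0.069]
bot [ 0.468 -0.438  0.1  ]
rack [0.531 0.456 0.07 ]
purple [0.594 0.188 0.014]
yel [0.707 0.302 0.014]
w1 [0.444 0.289 0.02 ]
w2 [0.576 0.283 0.02 ]
gask [ 0.63  -0.074  0.043]
grip [ 0.574 -0.223  0.062]
cup [0.719 0.162 0.069]
bot [ 0.474 -0.44   0.1  ]
```

View pics/z1.png

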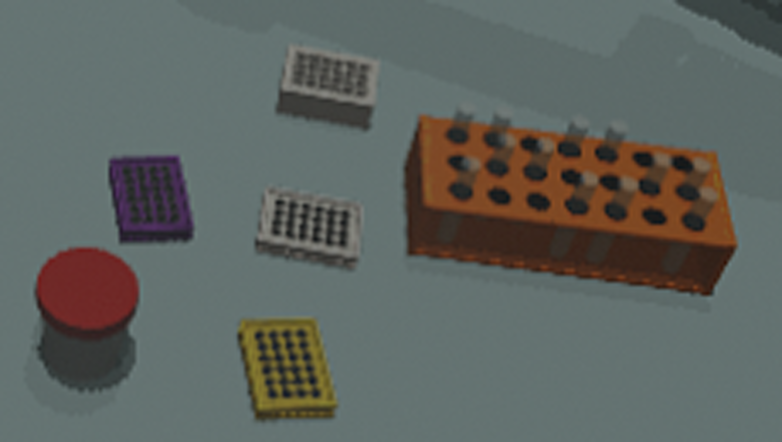

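View pics/z3.png

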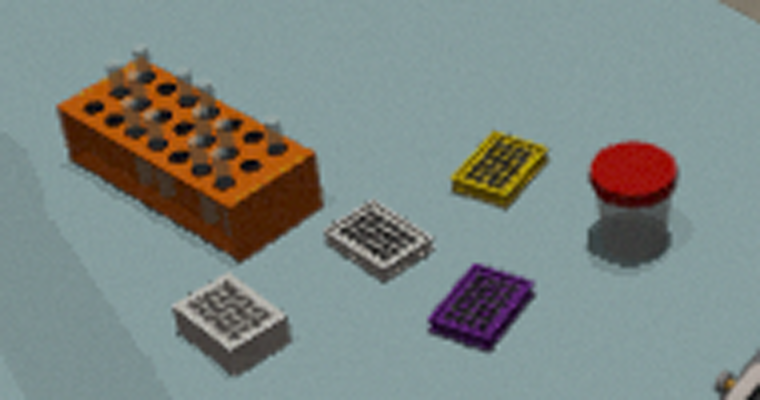

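View pics/z2.png

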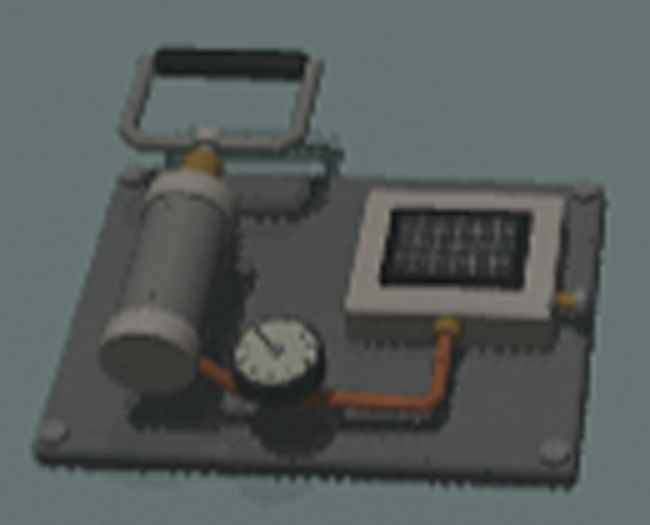

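View pics/z4.png

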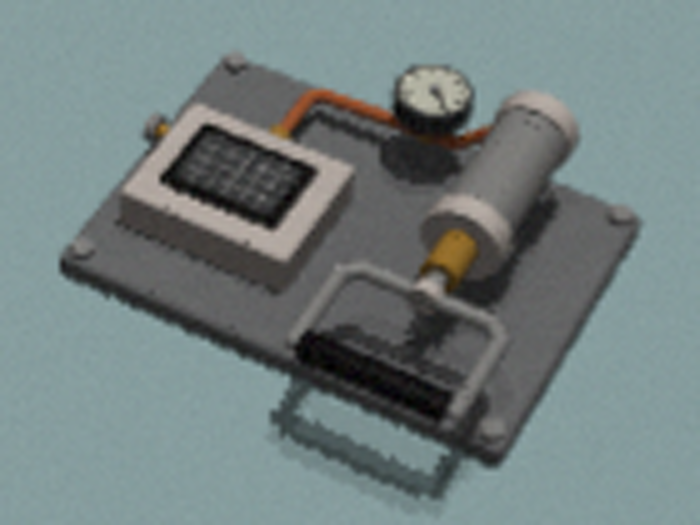

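Run:
```python
from h import *
s=robot.sense(); R=Ro.from_euler('xyz',s["eef_rot"]).as_matrix(); print(R.round(3))
c=load("sc1"); d=load("sd1")
def poly(c,pts,off,k,z):
    P=[onz(c,off[0]+u/k,off[1]+v/k,z) for u,v in pts]; P=np.array(P)
    print(P.mean(0).round(3),[ (np.linalg.norm(P[(i+1)%len(P)]-P[i])*1000).round(0) for i in range(len(P))],[np.degrees(np.arctan2(*(P[(i+1)%len(P)]-P[i])[[1,0]])).round(1) for i in range(len(P))])
poly(c,[(290,45),(379,57),(372,105),(280,92)],(340,220),3.4,.026)
poly(c,[(265,187),(363,197),(356,255),(259,243)],(340,220),3.4,.014)
poly(d,[(228,273),(291,321),(235,352),(173,307)],(160,150),4,.026)
poly(d,[(370,200),(433,238),(384,271),(325,233)],(160,150),4,.014)
print('gasket'); poly(c,[(392,208),(533,210),(524,288),(380,286)],(185,210),5,.043)
poly(d,[(205,124),(313,160),(285,228),(160,181)],(310,220),5,.043)
print('bar')
poly(c,[(155,62),(308,62)],(185,210),5,.062);poly(d,[(303,345),(449,405)],(310,220),5,.062)
```

```text
[[-0.    -0.924  0.383]
 [-0.001  0.383  0.924]
 [-1.    -0.    -0.001]]
[0.447 0.293 0.026] [np.float64(66.0), np.float64(52.0), np.float64(66.0), np.float64(52.0)] [np.float64(95.9), np.float64(0.5), np.float64(-84.4), np.float64(-179.8)]
[0.581 0.299 0.014] [np.float64(68.0), np.float64(54.0), np.float64(65.0), np.float64(52.0)] [np.float64(99.3), np.float64(1.5), np.float64(-82.1), np.float64(-175.6)]
[0.445 0.284 0.026] [np.float64(73.0), np.float64(47.0), np.float64(69.0), np.float64(49.0)] [np.float64(-88.7), np.float64(178.3), np.float64(93.5), np.float64(3.5)]
[0.58  0.291 0.014] [np.float64(69.0), np.float64(50.0), np.float64(65.0), np.float64(49.0)] [np.float64(-85.5), np.float64(-175.5), np.float64(93.8), np.float64(8.6)]
gasket
[ 0.638 -0.065  0.043] [np.float64(68.0), np.float64(51.0), np.float64(68.0), np.float64(51.0)] [np.float64(106.1), np.float64(15.3), np.float64(-73.8), np.float64(-163.8)]
[ 0.636 -0.072  0.043] [np.float64(61.0), np.float64(52.0), np.float64(71.0), np.float64(49.0)] [np.float64(-70.5), np.float64(-154.6), np.float64(107.4), np.float64(14.9)]
bar
[ 0.568 -0.213  0.062] [np.float64(77.0), np.float64(77.0)] [np.float64(107.1), np.float64(-72.9)]
[ 0.569 -0.218  0.062] [np.float64(74.0), np.float64(74.0)] [np.float64(-73.7), np.float64(106.3)]
```

Emit:
{"fn": "apply_moves", "kwargs": {
  "targets": [
    [1,197,-311,-84,0,0,-1.134],
    [1,197,-311,-84,0,0,-1.134],
    [1,197,-311,-84,0,0,-1.134],
    [1,197,-311,-84,0,0,-1.134],
    [1,197,-311,-84,0,0,-1.134],
    [1,197,-311,-84,0,0,-1.134],
    [1,197,-311,-84,0,0,-1.134],
    [1,197,-311,-84,0,0,-1.134],
    [1,197,-311,-84,0,0,-1.134],
    [1,197,-311,-84,0,0,-1.134],
    [1,197,-311,-84,0,0,-1.134],
    [1,197,-311,-84,0,0,-1.134]
  ]
}}

```text
time: 1.25
position: [0.4456, 0.29, 0.3207]
eef_rot: [2.03, 1.57, 2.076]
ft_force: [-0.8, 0.6, -0.5]
gripper_width: 0.0922
```

Run:
```python
from h import *
c=cap("wrist","w1"); s=robot.sense(); print(s["time"],s["position"],s["eef_rot"],s["qpos"])
```

```text
1.3 [0.44523753 0.29086026 0.32086842] [1.68696561 1.56983615 1.73377798] [-0.89202933  0.38220199  0.30670202  1.98097934 -0.15874999  0.80057486
 -0.44844784]
```

View pics/w1.png

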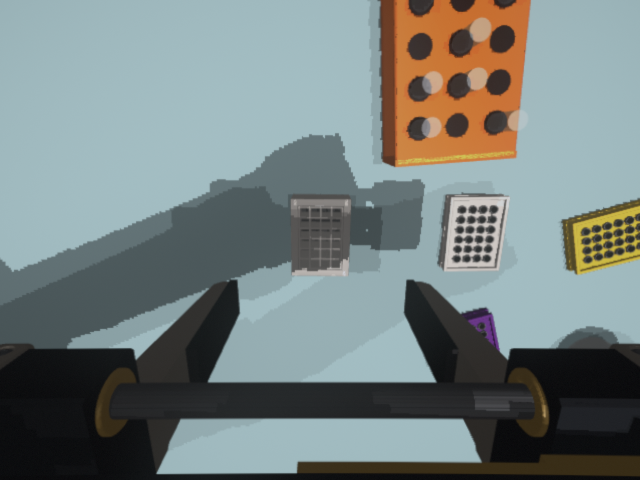

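Run:
```python
from h import *
c=load("w1"); zoom(c,270,180,260,110,"z5",3);
```

```text
(no output)
```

View pics/z5.png

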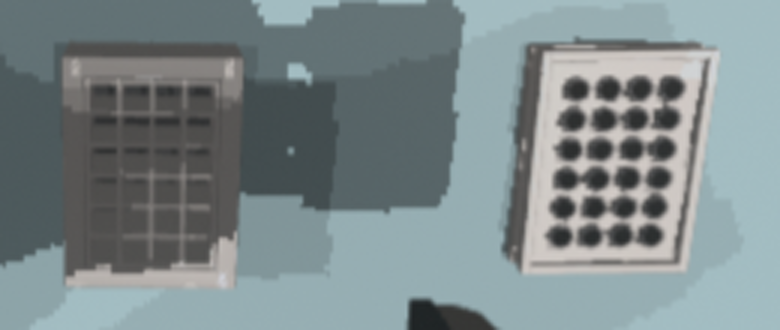

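```bash
cat >> h.py <<'E'
from scipy.optimize import least_squares
def rectfit(c,pts,off,k,z,lx=.05,ly=.068,guess=(0.5,0,0)):
    """pose of a lx*ly rectangle from its image corners at height z (order free, matched to model)"""
    uv=np.array([(off[0]+u/k,off[1]+v/k) for u,v in pts]); P=np.array([onz(c,*q,z)[:2] for q in uv])
    L=[np.linalg.norm(P[(i+1)%4]-P[i])*1000 for i in range(4)]
    m=P.mean(0)
    best=None
    for r in range(2):
        M=np.array([(-1,-1),(1,-1),(1,1),(-1,1)])*[lx/2,ly/2]
        for Q in (P,P[::-1]):
            Q=np.roll(Q,r,0)
            def f(p): return ((M@np.array([[np.cos(p[2]),np.sin(p[2])],[-np.sin(p[2]),np.cos(p[2])]])+p[:2])-Q).ravel()
            for t0 in (0,1.57,3.14,-1.57):
                s=least_squares(f,[*m,t0]); 
                if best is None or s.cost<best.cost: best=s
    x=best.x; a=(x[2]+np.pi/2)%np.pi-np.pi/2
    print("xy",x[:2].round(4),"yaw deg",np.degrees(a).round(2),"sides",np.round(L,1),"res mm",(np.abs(best.fun).max()*1000).round(1))
    return x[0],x[1],a
E
python3 - <<'E'
from h import *
c=load("w1")
rectfit(c,[(64,57),(241,57),(234,287),(67,286)],(270,180),3,.026)
rectfit(c,[(543,50),(718,48),(686,271),(524,271)],(270,180),3,.014)
R=Ro.from_matrix((c["W"]@np.linalg.inv(c["tool_from_camera"]))[:3,:3]).as_matrix(); print(R.round(3))
E
```

```text
xy [0.4448 0.2914] yaw deg 2.16 sides [48.1 67.5 48.7 67.2] res mm 1.0
xy [0.5805 0.2975] yaw deg 3.62 sides [48.9 67.5 48.6 67.1] res mm 0.9
[[-0.    -0.045  0.999]
 [ 0.     0.999  0.045]
 [-1.     0.    -0.   ]]
```

Emit:
{"fn": "apply_moves", "kwargs": {
  "targets": [
    [1,-1,1,-40,0,0,-0.005],
    [1,-1,1,-75,0,0,-0.005],
    [1,-1,1,-105,0,0,-0.005],
    [1,-1,1,-120,0,0,-0.005],
    [1,-1,1,-127,0,0,-0.005],
    [1,-1,1,-127,0,0,-0.005],
    [-0.2,-1,1,-127,0,0,-0.005],
    [-0.2,-1,1,-127,0,0,-0.005],
    [-0.2,-1,1,-127,0,0,-0.005],
    [-0.2,-1,1,-127,0,0,-0.005],
    [-0.2,-1,1,-127,0,0,-0.005],
    [-0.2,-1,1,-127,0,0,-0.005]
  ]
}}

```text
time: 2.3
position: [0.445, 0.2906, 0.1942]
eef_rot: [0.648, 1.57, 0.686]
ft_force: [0.1, 0.1, 0.4]
gripper_width: 0.0542
```

Emit:
{"fn": "apply_moves", "kwargs": {
  "targets": [
    [-0.5,0,0,0,0,0,0],
    [-0.5,0,0,0,0,0,0],
    [-0.5,0,0,0,0,0,0],
    [-0.5,0,0,0,0,0,0]
  ]
}}

```text
time: 2.63
position: [0.445, 0.2905, 0.1941]
eef_rot: [0.817, 1.57, 0.856]
ft_force: [-1.6, -0.6, 5.3]
gripper_width: 0.0495
```

Emit:
{"fn": "apply_moves", "kwargs": {
  "targets": [
    [-0.5,0,0,30,0,0,0],
    [-0.5,0,0,65,0,0,0],
    [-0.5,0,0,100,0,0,0],
    [-0.5,20,-30,126,0,0,0],
    [-0.5,35,-65,136,0,0,0.03],
    [-0.5,52,-103,136,0,0,0.06],
    [-0.5,69,-141,136,0,0,0.1],
    [-0.5,86,-179,136,0,0,0.15],
    [-0.5,103,-217,136,0,0,0.2],
    [-0.5,120,-255,136,0,0,0.235],
    [-0.5,137,-290,136,0,0,0.235],
    [-0.5,154,-325,136,0,0,0.235]
  ]
}}

```text
time: 3.63
position: [0.5991, -0.0367, 0.3293]
eef_rot: [2.771, 1.57, 3.044]
ft_force: [0.5, 0.2, -0.7]
gripper_width: 0.05
```

Emit:
{"fn": "apply_moves", "kwargs": {
  "targets": [
    [-0.5,20,-35,0,0,0,0],
    [-0.5,40,-70,0,0,0,0],
    [-0.5,55,-100,0,0,0,0],
    [-0.5,60,-110,0,0,0,0],
    [-0.5,60,-110,0,0,0,0],
    [-0.5,60,-110,0,0,0,0]
  ]
}}

```text
time: 4.13
position: [0.6584, -0.1443, 0.3287]
eef_rot: [2.406, 1.569, 2.679]
ft_force: [-0.1, 0.7, -1.2]
gripper_width: 0.0499
```

Run:
```python
from h import *
c=cap("wrist","w2"); s=robot.sense(); print(s["time"],s["position"],s["ft_force"],s["gripper_width"],s["qpos"])
print(c["W"].round(3))
```

```text
4.1833 [ 0.65842985 -0.14286513  0.32888537] [-0.77293514  0.29371928 -0.44025571] 0.04980319788513046 [-0.08445233  0.59868021  0.35717372  1.61967126 -0.2428239   0.96918756
  0.62944804]
[[ 0.963  0.258  0.078  0.636]
 [ 0.269 -0.92  -0.285 -0.064]
 [-0.001  0.296 -0.955  0.308]
 [ 0.     0.     0.     1.   ]]
```

View pics/w2.png

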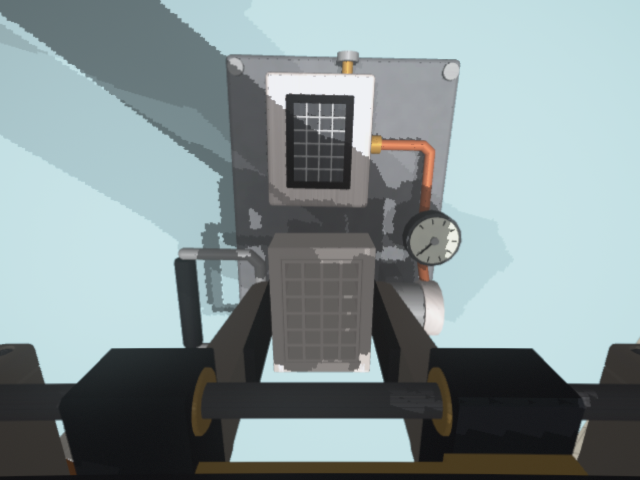

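Run:
```python
from h import *
c=load("w2"); zoom(c,250,60,140,150,"z6",4); zoom(c,250,225,140,155,"z7",4)
```

```text
(no output)
```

View pics/z6.png

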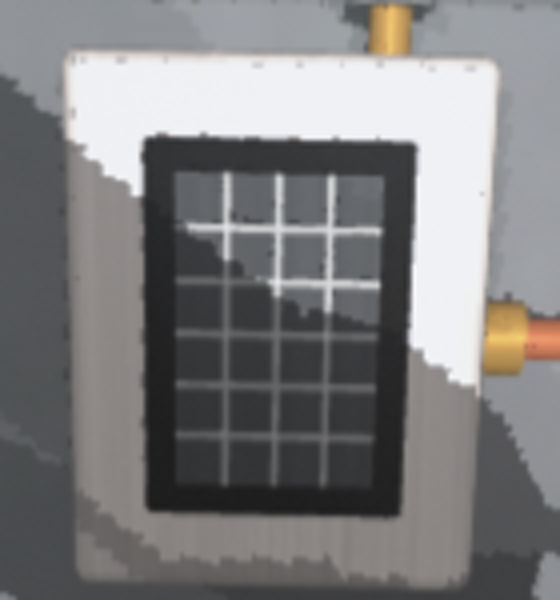

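View pics/z7.png

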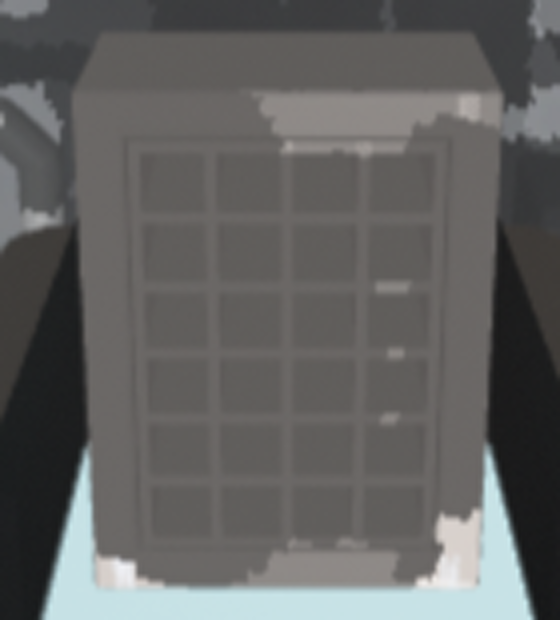

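Run:
```python
from h import *
c=load("w2")
g=rectfit(c,[(143,140),(416,144),(402,515),(147,510)],(250,60),4,.043)
b=rectfit(c,[(66,53),(497,62),(471,586),(77,580)],(250,60),4,.040,.08,.098)
p=rectfit(c,[(75,92),(502,93),(479,587),(97,585)],(250,225),4,.3288-.168)
d=np.array(g)-np.array(p); print(d[:2]*1000,d[2]); d=np.array(b)-np.array(p); print(d[:2]*1000,d[2])
R=Ro.from_rotvec([0,0,g[2]]).as_matrix()
for n,q in [("grip",(0-0,-.065))]: pass
print(proj(c,[g[0],g[1],.043]))
T=c["W"]@np.linalg.inv(c["tool_from_camera"]); print(T[:3,3], np.degrees(np.arctan2(T[1,2],T[0,2])))
for t,z in (("sc1",0),("sd1",0)):
    k=load(t); o=R@np.array([0,-.125,0])+[g[0],g[1],0]; print(t,proj(k,[g[0],g[1],.043]),"barcentre? pump axis pt",proj(k,o+[0,0,.062]))
```

```text
xy [ 0.6351 -0.0691] yaw deg 14.7 sides [49.2 66.7 49.8 66.4] res mm 0.8
xy [ 0.6353 -0.0692] yaw deg 14.66 sides [77.2 95.1 79.  95.4] res mm 1.8
xy [ 0.658  -0.1429] yaw deg 15.55 sides [48.9 67.  49.2 66.9] res mm 0.7
[-22.84660487  73.74443627] -0.014736158418735323
[-22.68965059  73.60291268] -0.015481599133900792
[[319.23816251 143.70616549]]
[ 0.65841568 -0.14430072  0.32871722] 15.647974314347753
sc1 [[275.26435453 258.34562045]] barcentre? pump axis pt [[222.11426539 251.1372034 ]]
sd1 [[356.8214784  254.09496171]] barcentre? pump axis pt [[402.01523159 267.14442096]]
```

Emit:
{"fn": "apply_moves", "kwargs": {
  "targets": [
    [-0.5,-11,36,0,0,0,-0.015],
    [-0.5,-22,70,0,0,0,-0.015],
    [-0.5,-23,74,-20,0,0,-0.015],
    [-0.5,-23,74,-45,0,0,-0.015],
    [-0.5,-23,74,-65,0,0,-0.015],
    [-0.5,-23,74,-80,0,0,-0.015],
    [-0.5,-23,74,-80,0,0,-0.015],
    [-0.5,-23,74,-80,0,0,-0.015]
  ]
}}

```text
time: 4.85
position: [0.6353, -0.0683, 0.2493]
eef_rot: [2.377, 1.569, 2.639]
ft_force: [0.6, 0.1, -1.2]
gripper_width: 0.0498
```

Run:
```python
from h import *
c=cap("wrist","w3"); s=robot.sense(); print(s["time"],s["position"],s["ft_force"],s["gripper_width"])
zoom(c,210,190,220,190,"z8",3.5)
cap("scene","sc3");cap("side","sd3")
```

```text
4.9 [ 0.63584493 -0.06896341  0.25035961] [ 1.05055176  0.17187597 -0.90128969] 0.05004482215086652
```

View pics/z8.png

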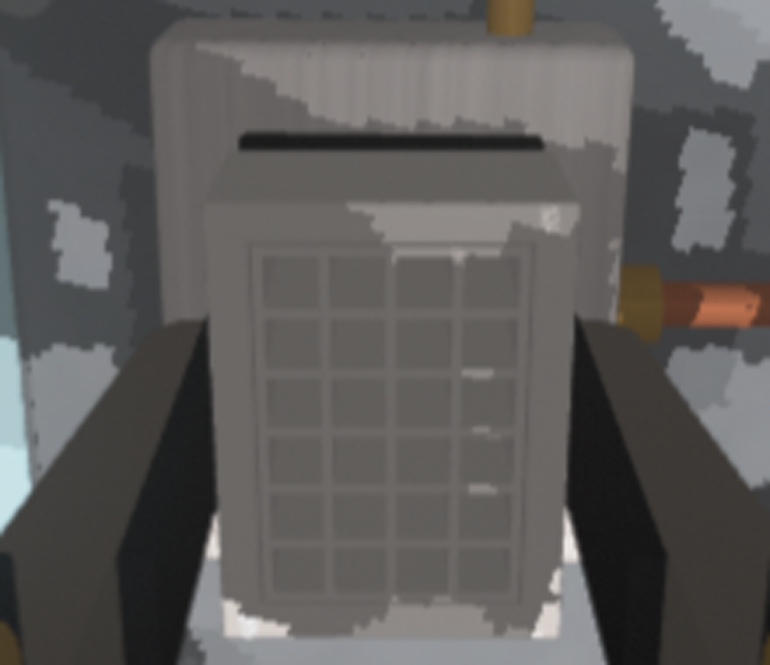

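Run:
```python
from h import *
c=load("w3")
f=lambda u,v,z: onz(c,210+u/3.5,190+v/3.5,z)[:2]
yw=np.radians(14.7); ex=np.array([np.cos(yw),np.sin(yw)]); ey=np.array([-np.sin(yw),np.cos(yw)])
zb=c["W"]@np.linalg.inv(c["tool_from_camera"]); zb=zb[2,3]; print(zb)
def rel(p): d=p-np.array([.6351,-.0691]); return (d@ex*1000).round(1),(d@ey*1000).round(1)
print("gasket far", rel(f(238,133,.043)),rel(f(544,134,.043)))
print("block far", rel(f(152,42,.040)),rel(f(632,45,.040)))
z=zb-.194
print("plate bottom far", rel(f(240,151,z)),rel(f(546,151,z)))
z=zb-.168
print("plate top", [rel(f(*q,z)) for q in [(206,203),(580,205),(559,637),(223,636)]])
```

```text
0.24932573872607156
gasket far (np.float64(-24.8), np.float64(34.9)) (np.float64(24.7), np.float64(35.0))
block far (np.float64(-38.6), np.float64(49.2)) (np.float64(38.6), np.float64(49.1))
plate bottom far (np.float64(-23.0), np.float64(35.4)) (np.float64(23.5), np.float64(35.6))
plate top [(np.float64(-24.3), np.float64(35.6)), (np.float64(24.7), np.float64(35.6)), (np.float64(25.1), np.float64(-31.4)), (np.float64(-24.4), np.float64(-31.5))]
```

Emit:
{"fn": "apply_moves", "kwargs": {
  "targets": [
    [-0.5,0,-1,-6,0,0,0],
    [-0.5,0,-1,-10,0,0,0],
    [-0.5,0,-1,-12,0,0,0],
    [-0.5,0,-1,-12.5,0,0,0],
    [-0.5,0,-1,-12.5,0,0,0]
  ]
}}

```text
time: 5.42
position: [0.6358, -0.0717, 0.2374]
eef_rot: [2.135, 1.571, 2.393]
ft_force: [-1.0, -0.4, 1.0]
gripper_width: 0.0499
```

Now release and rise, then look.

Emit:
{"fn": "apply_moves", "kwargs": {
  "targets": [
    [0.2,0,0,0,0,0,0],
    [0.6,0,0,0,0,0,0],
    [0.6,0,0,0,0,0,0],
    [0.6,0,0,0,0,0,0],
    [0.8,0,0,15,0,0,0],
    [1,0,0,40,0,0,0],
    [1,0,0,75,0,0,0],
    [1,0,0,90,0,0,0],
    [1,0,0,90,0,0,0]
  ]
}}

```text
time: 6.17
position: [0.6372, -0.0719, 0.3316]
eef_rot: [-0.291, 1.563, -0.032]
ft_force: [1.5, 0.4, 1.0]
gripper_width: 0.0917
```

Run:
```python
from h import *
c=cap("wrist","w4"); s=robot.sense(); print(s["time"],s["position"],s["ft_force"],s["gripper_width"])
zoom(c,240,150,160,160,"z9",4)
```

```text
6.2167 [ 0.63641521 -0.07164043  0.32925397] [-0.6375762  -0.41608182 -0.14334065] 0.09181751712463568
```

View pics/z9.png

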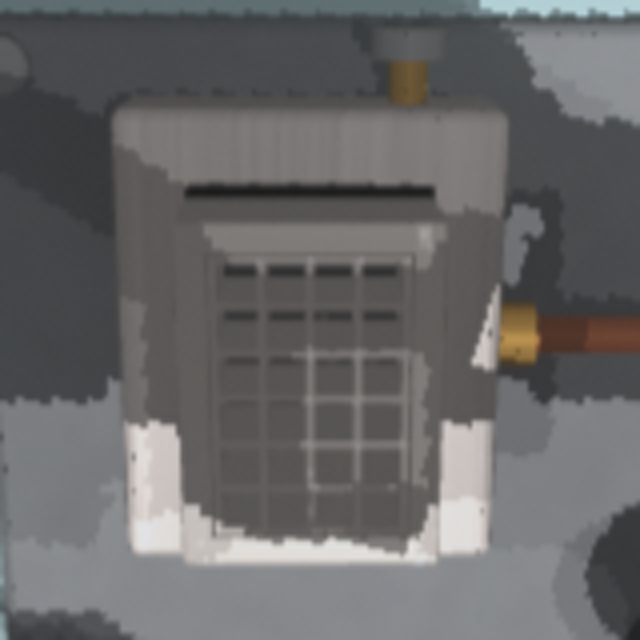

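```bash
cat >> h.py <<'E'
YW=np.radians(14.7); G=np.array([.6351,-.0691]); EX=np.array([np.cos(YW),np.sin(YW)]); EY=np.array([-np.sin(YW),np.cos(YW)])
def rel(p): d=np.asarray(p)[:2]-G; return (d@EX*1000).round(1),(d@EY*1000).round(1)
E
python3 - <<'E'
from h import *
c=load("w4")
f=lambda u,v,z: rel(onz(c,240+u/4,150+v/4,z))
print("gasket far top",f(185,187,.040),f(434,187,.040))
print("block", [f(*q,.04) for q in [(112,111),(508,111),(490,553),(131,553)]])
print("plate bottom far",f(183,198,.043),f(436,197,.043))
print("plate top", [f(*q,.069) for q in [(175,222),(447,222),(437,562),(185,562)]])
rectfit(c,[(112,111),(508,111),(490,553),(131,553)],(240,150),4,.04,.08,.098)
rectfit(c,[(175,222),(447,222),(437,562),(185,562)],(240,150),4,.069)
E
```

```text
gasket far top (np.float64(-25.0), np.float64(33.4)) (np.float64(25.1), np.float64(33.4))
block [(np.float64(-38.9), np.float64(48.4)), (np.float64(39.3), np.float64(48.5)), (np.float64(39.4), np.float64(-47.2)), (np.float64(-39.1), np.float64(-47.1))]
plate bottom far (np.float64(-25.1), np.float64(31.7)) (np.float64(25.3), np.float64(31.9))
plate top [(np.float64(-24.2), np.float64(32.0)), (np.float64(25.0), np.float64(32.1)), (np.float64(25.0), np.float64(-35.5)), (np.float64(-24.3), np.float64(-35.4))]
xy [ 0.6351 -0.0684] yaw deg 14.68 sides [78.2 95.7 78.5 95.5] res mm 1.4
xy [ 0.6359 -0.0706] yaw deg 14.64 sides [49.2 67.5 49.3 67.4] res mm 0.5
```

Emit:
{"fn": "apply_moves", "kwargs": {
  "targets": [
    [1,-5,35,0,0,0,-0.05],
    [1,-10,72,0,0,0,-0.1],
    [1,-16,110,0,0,0,-0.15],
    [1,-22,148,0,0,0,-0.194],
    [1,-28,186,0,0,0,-0.194],
    [1,-34,224,0,0,0,-0.194],
    [1,-40,262,0,0,0,-0.194],
    [1,-46,300,0,0,0,-0.194],
    [1,-52,335,0,0,0,-0.194],
    [1,-56,369,0,0,0,-0.194],
    [1,-56,369,0,0,0,-0.194],
    [1,-56,369,0,0,0,-0.194]
  ]
}}

```text
time: 7.22
position: [0.5783, 0.3002, 0.3251]
eef_rot: [-2.861, 1.568, -2.79]
ft_force: [0.8, -0.9, -0.8]
gripper_width: 0.0922
```

Run:
```python
from h import *
c=cap("wrist","w5"); s=robot.sense(); print(s["time"],s["position"],s["ft_force"],s["gripper_width"])
T=c["W"]@np.linalg.inv(c["tool_from_camera"]); print(T[:3,3], np.degrees(np.arctan2(T[1,2],T[0,2])))
zoom(c,240,150,160,160,"z10",4)
```

```text
7.2667 [0.57919353 0.29774466 0.32544902] [-0.58627177 -1.5386696   0.22187054] 0.09153491234139509
[0.57827271 0.30023535 0.3250677 ] 4.018954050942649
```

View pics/z10.png

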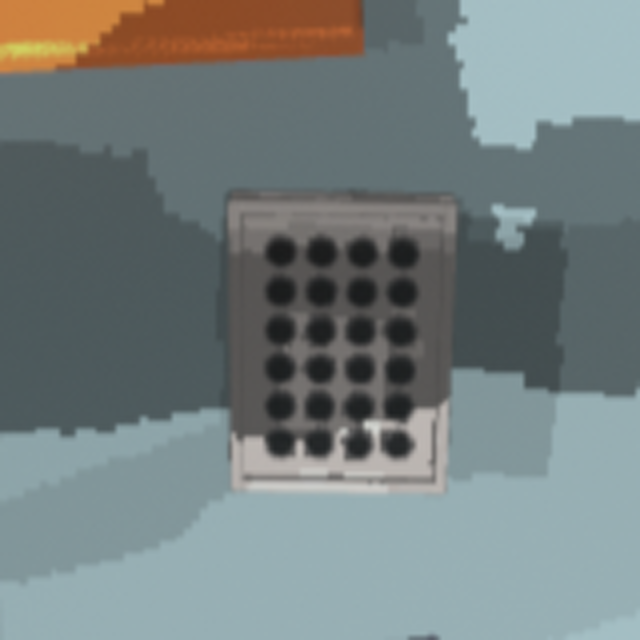

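Run:
```python
from h import *
c=load("w5")
p=rectfit(c,[(227,199),(458,200),(444,492),(232,489)],(240,150),4,.014)
T=c["W"]@np.linalg.inv(c["tool_from_camera"]); print((np.array(p[:2])-T[:2,3])*1000)
P=np.array([robot.sense()["position"] for _ in range(5)]);print(P)
```

```text
xy [0.5808 0.2975] yaw deg 3.39 sides [49.9 68.  49.  67.5] res mm 0.5
[ 2.56102742 -2.72596396]
[[0.57919353 0.29774466 0.32544902]
 [0.57919353 0.29774466 0.32544902]
 [0.57919353 0.29774466 0.32544902]
 [0.57919353 0.29774466 0.32544902]
 [0.57919353 0.29774466 0.32544902]]
```

Emit:
{"fn": "apply_moves", "kwargs": {
  "targets": [
    [1,1.5,0,-40,0,0,-0.01],
    [1,1.5,0,-80,0,0,-0.01],
    [1,1.5,0,-110,0,0,-0.01],
    [1,1.5,0,-126,0,0,-0.01],
    [1,1.5,0,-132,0,0,-0.01],
    [1,1.5,0,-132,0,0,-0.01]
  ]
}}

```text
time: 7.77
position: [0.5813, 0.2951, 0.1933]
eef_rot: [-2.386, 1.567, -2.334]
ft_force: [-0.1, -0.3, -0.5]
gripper_width: 0.0916
```

Emit:
{"fn": "apply_moves", "kwargs": {
  "targets": [
    [-0.5,0,0,0,0,0,0],
    [-0.5,0,0,0,0,0,0],
    [-0.5,0,0,0,0,0,0],
    [-0.5,0,0,0,0,0,0],
    [-0.5,0,0,0,0,0,0],
    [-0.5,0,0,0,0,0,0],
    [-0.5,0,0,0,0,0,0],
    [-0.5,0,0,0,0,0,0],
    [-0.5,0,0,0,0,0,0],
    [-0.5,0,0,0,0,0,0]
  ]
}}

```text
time: 8.6
position: [0.5814, 0.2977, 0.1956]
eef_rot: [0.813, 1.57, 0.868]
ft_force: [-0.8, -0.8, 5.7]
gripper_width: 0.0496
```

Emit:
{"fn": "apply_moves", "kwargs": {
  "targets": [
    [-0.5,0,0,30,0,0,0],
    [-0.5,0,0,70,0,0,0],
    [-0.5,0,0,105,0,0,0],
    [-0.5,6,-25,130,0,0,0],
    [-0.5,12,-60,135,0,0,0.05],
    [-0.5,18,-99,135,0,0,0.1],
    [-0.5,24,-138,135,0,0,0.15],
    [-0.5,30,-177,135,0,0,0.195],
    [-0.5,36,-216,135,0,0,0.195],
    [-0.5,42,-255,135,0,0,0.195],
    [-0.5,48,-294,135,0,0,0.195],
    [-0.5,54,-333,135,0,0,0.195]
  ]
}}

```text
time: 9.6
position: [0.6352, -0.0375, 0.3299]
eef_rot: [3.109, 1.57, -2.924]
ft_force: [0.5, 0.4, -0.3]
gripper_width: 0.0495
```

Emit:
{"fn": "apply_moves", "kwargs": {
  "targets": [
    [-0.5,8,-36,0,0,0,0],
    [-0.5,14,-72,0,0,0,0],
    [-0.5,20,-100,0,0,0,0],
    [-0.5,21,-112,0,0,0,0],
    [-0.5,21,-112,0,0,0,0],
    [-0.5,21,-112,0,0,0,0],
    [-0.5,21,-112,0,0,0,0],
    [-0.5,21,-112,0,0,0,0]
  ]
}}

```text
time: 10.27
position: [0.6566, -0.1445, 0.3299]
eef_rot: [1.56, 1.569, 1.814]
ft_force: [0.6, 0.1, 0.3]
gripper_width: 0.0494
```

Run:
```python
from h import *
c=cap("wrist","w6"); s=robot.sense(); print(s["time"],s["position"],s["ft_force"],s["gripper_width"])
T=c["W"]@np.linalg.inv(c["tool_from_camera"]); print(T[:3,3], np.degrees(np.arctan2(T[1,2],T[0,2])))
zoom(c,240,50,160,160,"z11",4);zoom(c,240,225,160,155,"z12",4)
```

```text
10.3167 [ 0.6565898  -0.14475302  0.33008705] [ 0.36753468 -1.19931711  0.01217429] 0.04950830905138628
[ 0.65656335 -0.14446695  0.3299406 ] 14.534963855845179
```

View pics/z11.png

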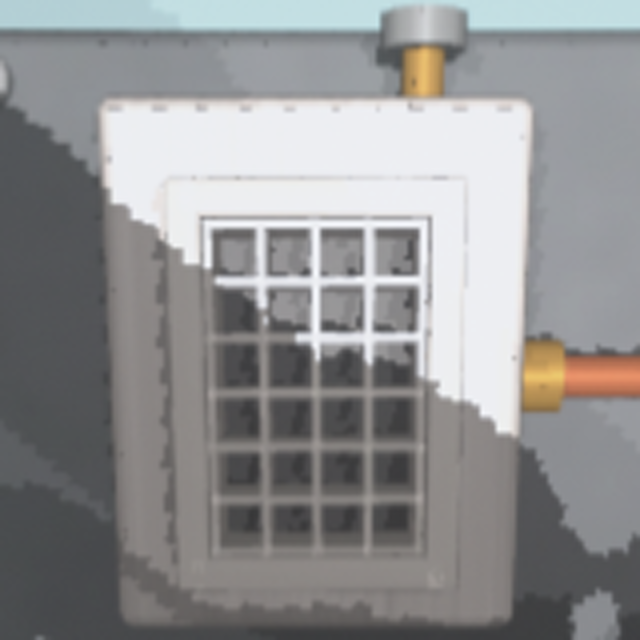

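View pics/z12.png

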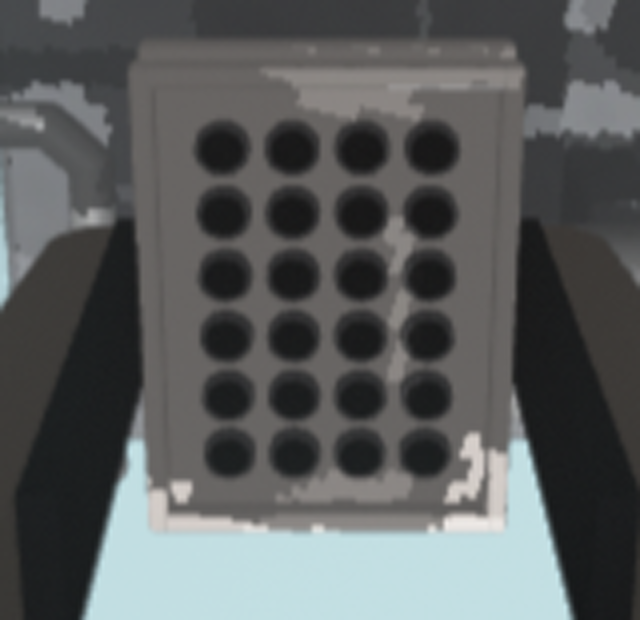

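Run:
```python
from h import *
c=load("w6")
g=rectfit(c,[(166,178),(467,178),(452,589),(182,587)],(240,50),4,.069)
b=rectfit(c,[(101,101),(531,102),(511,624),(121,622)],(240,50),4,.040,.08,.098)
p=rectfit(c,[(131,67),(523,66),(504,531),(150,529)],(240,225),4,.3299-.1805)
print("coll rel gasket",rel(g))
d=np.array(g)-np.array(p); print(d[:2]*1000,d[2])
```

```text
xy [ 0.6358 -0.0709] yaw deg 14.42 sides [49.1 67.4 48.2 67.1] res mm 0.9
xy [ 0.6351 -0.0692] yaw deg 14.36 sides [77.4 95.2 78.6 94.9] res mm 1.7
xy [ 0.6564 -0.1437] yaw deg 14.49 sides [48.5 67.1 48.8 66.7] res mm 0.9
coll rel gasket (np.float64(0.3), np.float64(-1.9))
[-20.59450264  72.74874116] -0.001274033054756707
```

Emit:
{"fn": "apply_moves", "kwargs": {
  "targets": [
    [-0.5,-10,36,0,0,0,0],
    [-0.5,-20,70,0,0,0,0],
    [-0.5,-20.5,72.5,-20,0,0,0],
    [-0.5,-20.5,72.5,-40,0,0,0],
    [-0.5,-20.5,72.5,-52,0,0,0],
    [-0.5,-20.5,72.5,-57,0,0,0],
    [-0.5,-20.5,72.5,-57,0,0,0],
    [-0.5,-20.5,72.5,-57,0,0,0],
    [-0.5,-20.5,72.5,-57,0,0,0],
    [-0.5,-20.5,72.5,-57,0,0,0]
  ]
}}

```text
time: 11.15
position: [0.6362, -0.0755, 0.2742]
eef_rot: [-0.345, 1.569, -0.095]
ft_force: [0.2, 0.0, -0.5]
gripper_width: 0.0493
```

Run:
```python
from h import *
c=cap("wrist","w7"); s=robot.sense(); print(s["time"],s["position"],s["ft_force"],s["gripper_width"])
T=c["W"]@np.linalg.inv(c["tool_from_camera"]); print(T[:3,3], np.degrees(np.arctan2(T[1,2],T[0,2])))
zoom(c,220,200,200,180,"z13",4)
```

```text
11.2 [ 0.63615834 -0.07543301  0.27413765] [ 0.00486791 -0.46362837  0.23054738] 0.049508144211017915
[ 0.63623989 -0.07546621  0.27423367] 14.287051555956273
```

View pics/z13.png

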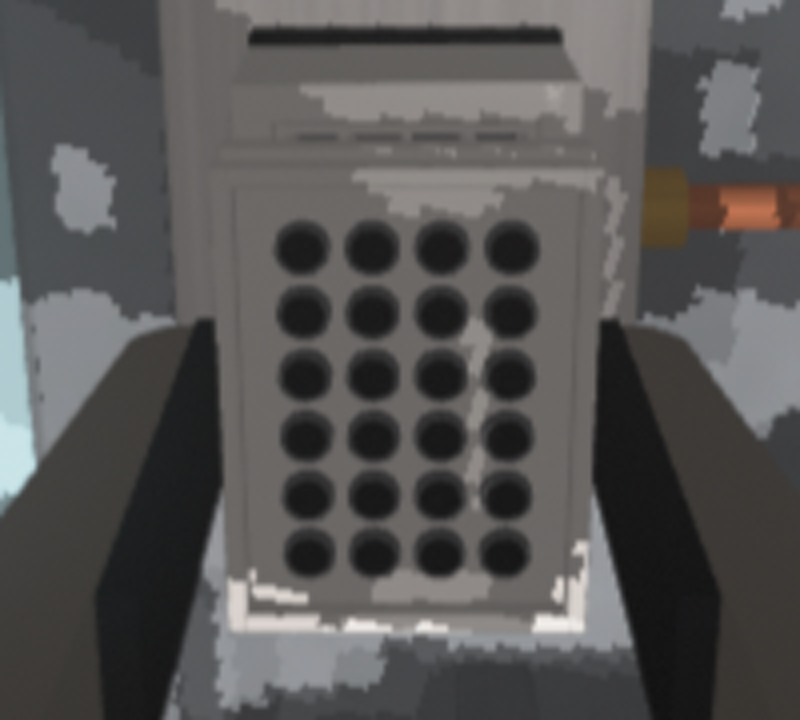

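Run:
```python
from h import *
c=load("w7")
f=lambda u,v,z: rel(onz(c,220+u/4,200+v/4,z))
print("coll top far",f(230,82,.069),f(582,82,.069)," bottom far",f(250,46,.043),f(562,44,.043))
p=rectfit(c,[(212,172),(605,170),(586,632),(229,630)],(220,200),4,.2742-.1805)
print("filter",rel(p), [f(*q,.2742-.1805) for q in [(212,172),(605,170),(586,632),(229,630)]])
```

```text
coll top far (np.float64(-24.5), np.float64(32.3)) (np.float64(24.7), np.float64(31.9))  bottom far (np.float64(-24.6), np.float64(31.8)) (np.float64(24.8), np.float64(31.8))
xy [ 0.6367 -0.0753] yaw deg 14.19 sides [48.6 66.9 49.3 66.3] res mm 0.9
filter (np.float64(0.0), np.float64(-6.4)) [(np.float64(-24.0), np.float64(26.9)), (np.float64(24.6), np.float64(26.8)), (np.float64(24.4), np.float64(-40.1)), (np.float64(-24.9), np.float64(-39.3))]
```

Emit:
{"fn": "apply_moves", "kwargs": {
  "targets": [
    [-0.5,-1,4.6,0,0,0,0],
    [-0.5,-1,4.6,0,0,0,0],
    [-0.5,-1,4.6,0,0,0,0],
    [-0.5,-1,4.6,0,0,0,0]
  ]
}}

```text
time: 11.53
position: [0.6349, -0.0702, 0.2733]
eef_rot: [-0.118, 1.571, 0.133]
ft_force: [0.0, 0.6, -1.0]
gripper_width: 0.0496
```

Run:
```python
from h import *
c=cap("wrist","w8"); s=robot.sense(); print(s["time"],s["position"],s["ft_force"],s["gripper_width"])
T=c["W"]@np.linalg.inv(c["tool_from_camera"]); print(T[:3,3], np.degrees(np.arctan2(T[1,2],T[0,2])))
zoom(c,220,200,200,180,"z14",4)
```

```text
11.5833 [ 0.63485376 -0.07036598  0.27329307] [-0.6962383  -0.5236314   0.13518793] 0.04957023937062573
[ 0.63485874 -0.07021535  0.27333165] 14.33795883502784
```

View pics/z14.png

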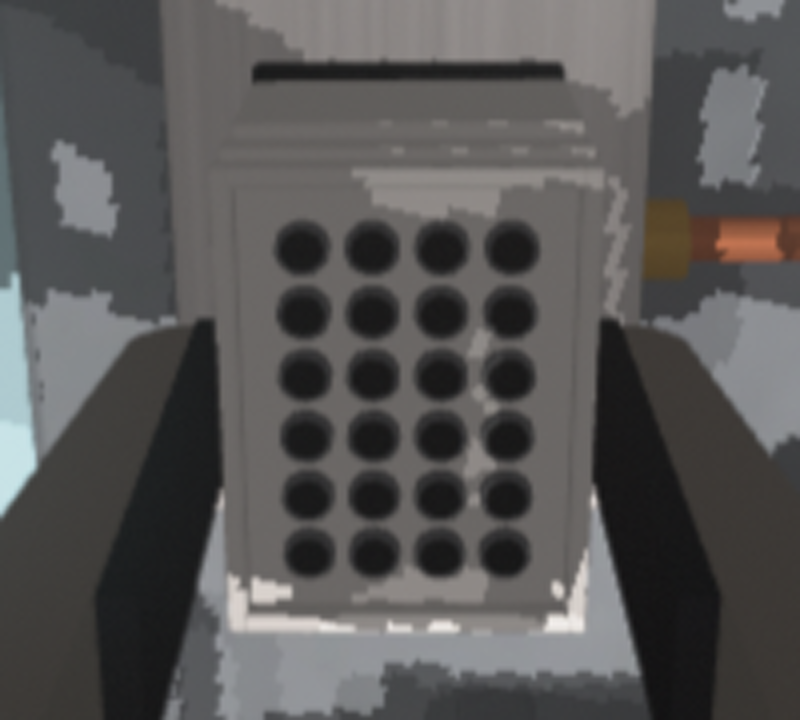

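Run:
```python
from h import *
c=load("w8")
f=lambda u,v,z: rel(onz(c,220+u/4,200+v/4,z))
print("coll top far",f(234,122,.069),f(586,122,.069)," bottom far",f(253,81,.043),f(565,80,.043))
z=.2733-.1805
p=rectfit(c,[(212,172),(605,170),(586,632),(229,630)],(220,200),4,z)
print("filter",rel(p), [f(*q,z) for q in [(212,172),(605,170),(586,632),(229,630)]])
```

```text
coll top far (np.float64(-24.5), np.float64(32.3)) (np.float64(25.0), np.float64(32.0))  bottom far (np.float64(-24.6), np.float64(31.9)) (np.float64(25.0), np.float64(31.7))
xy [ 0.6351 -0.07  ] yaw deg 14.26 sides [48.6 66.8 49.3 66.3] res mm 0.9
filter (np.float64(-0.3), np.float64(-0.9)) [(np.float64(-24.3), np.float64(32.4)), (np.float64(24.3), np.float64(32.3)), (np.float64(24.1), np.float64(-34.5)), (np.float64(-25.2), np.float64(-33.8))]
```

Emit:
{"fn": "apply_moves", "kwargs": {
  "targets": [
    [-0.5,0.5,-0.5,-4,0,0,0],
    [-0.5,0.5,-0.5,-8,0,0,0],
    [-0.5,0.5,-0.5,-9.5,0,0,0],
    [-0.5,0.5,-0.5,-9.5,0,0,0],
    [-0.5,0.5,-0.5,-9.5,0,0,0]
  ]
}}

```text
time: 12.0
position: [0.6355, -0.0712, 0.2647]
eef_rot: [0.313, 1.57, 0.563]
ft_force: [-2.6, 0.4, 9.1]
gripper_width: 0.0493
```

Emit:
{"fn": "apply_moves", "kwargs": {
  "targets": [
    [0.1,0,0,0.5,0,0,0],
    [0.5,0,0,0.5,0,0,0],
    [0.6,0,0,0.5,0,0,0],
    [0.6,0,0,0.5,0,0,0],
    [0.8,0,0,15,0,0,0],
    [1,0,0,40,0,0,0],
    [1,0,0,65,0,0,0],
    [1,0,0,65,0,0,0],
    [1,0,0,65,0,0,0],
    [1,0,0,65,0,0,0]
  ]
}}

```text
time: 12.83
position: [0.6351, -0.0708, 0.3289]
eef_rot: [1.193, 1.571, 1.443]
ft_force: [-0.3, 1.0, -0.5]
gripper_width: 0.0919
```

Run:
```python
from h import *
c=cap("wrist","w9"); s=robot.sense(); print(s["time"],s["position"],s["ft_force"],s["gripper_width"])
zoom(c,240,150,160,160,"z15",4)
a=cap("scene","sc9"); b=cap("side","sd9"); zoom(a,185,210,130,105,"z16",5);zoom(b,310,220,140,105,"z17",5)
```

```text
12.8833 [ 0.63494922 -0.07075052  0.32818214] [-0.37032969 -0.60453741  0.34631767] 0.0919711467653902
```

View pics/z15.png

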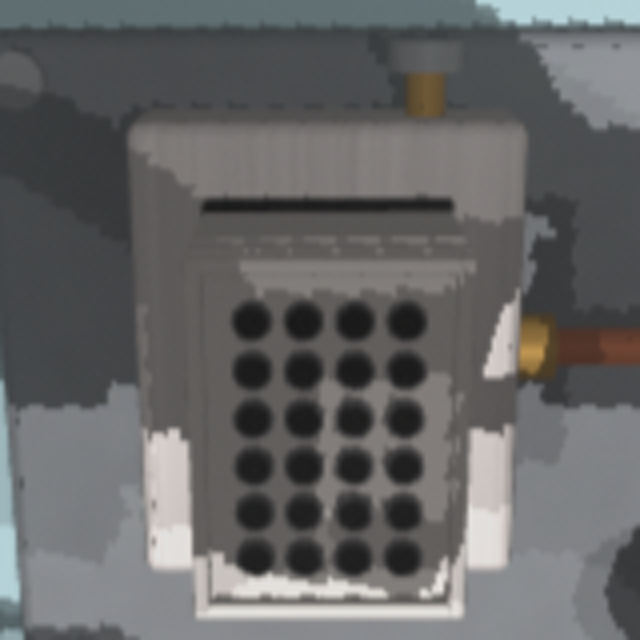

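View pics/z17.png

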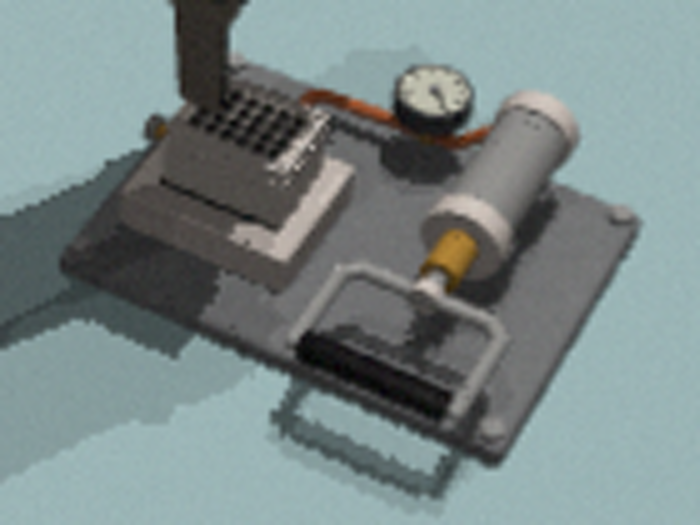

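Run:
```python
from h import *
c=load("w9")
f=lambda u,v,z: rel(onz(c,240+u/4,150+v/4,z))
print("gasket far",f(203,200,.0425),f(453,200,.0425),"coll bottom far",f(201,213,.043),f(456,213,.043),"coll top far",f(194,237,.069),f(466,237,.069))
q=[(187,261),(476,262),(464,616),(197,616)]
p=rectfit(c,q,(240,150),4,.083); print(rel(p),[f(*a,.083) for a in q])
b=[(129,122),(526,122),(509,570),(149,570)]
print(rel(rectfit(c,b,(240,150),4,.04,.08,.098)))
```

```text
gasket far (np.float64(-24.5), np.float64(34.2)) (np.float64(24.9), np.float64(33.8)) coll bottom far (np.float64(-25.0), np.float64(31.7)) (np.float64(25.5), np.float64(31.3)) coll top far (np.float64(-23.9), np.float64(32.3)) (np.float64(24.9), np.float64(31.9))
xy [ 0.6362 -0.0716] yaw deg 14.21 sides [49.1 66.8 49.3 67. ] res mm 0.7
(np.float64(0.4), np.float64(-2.7)) [(np.float64(-23.9), np.float64(31.0)), (np.float64(25.3), np.float64(30.5)), (np.float64(24.8), np.float64(-36.3)), (np.float64(-24.5), np.float64(-36.0))]
xy [ 0.635  -0.0684] yaw deg 14.44 sides [77.9 96.5 78.2 96.5] res mm 1.1
(np.float64(0.0), np.float64(0.7))
```

Emit:
{"fn": "apply_moves", "kwargs": {
  "targets": [
    [1,-16,-36,0,0,0,0],
    [0.5,-32,-72,0,0,0,0],
    [0,-48,-108,0,0,0,0],
    [-0.1,-62,-138,0,0,0,0],
    [-0.1,-65,-145,0,0,0,0],
    [-0.1,-65,-145,0,0,0,0],
    [-0.1,-65,-145,0,0,0,0],
    [-0.1,-65,-145,0,0,0,0],
    [-0.1,-65,-145,0,0,0,0]
  ]
}}

```text
time: 13.73
position: [0.5713, -0.2138, 0.3283]
eef_rot: [1.607, 1.57, 1.861]
ft_force: [0.5, 0.6, -0.2]
gripper_width: 0.0422
```

Run:
```python
from h import *
c=cap("wrist","w10"); s=robot.sense(); print(s["time"],s["position"],s["ft_force"],s["gripper_width"],s["qpos"])
T=c["W"]@np.linalg.inv(c["tool_from_camera"]); print(T[:3,3], np.degrees(np.arctan2(T[1,2],T[0,2])))
```

```text
13.7833 [ 0.57121107 -0.21396063  0.32836177] [-0.02049571  0.56846708  0.50778505] 0.04140434085730736 [ 0.00992244  0.50146044  0.38991268  1.79000982 -0.23685724  0.89658457
  0.75854811]
[ 0.5712691  -0.21379345  0.32825831] 14.507398896707809
```

View pics/w10.png

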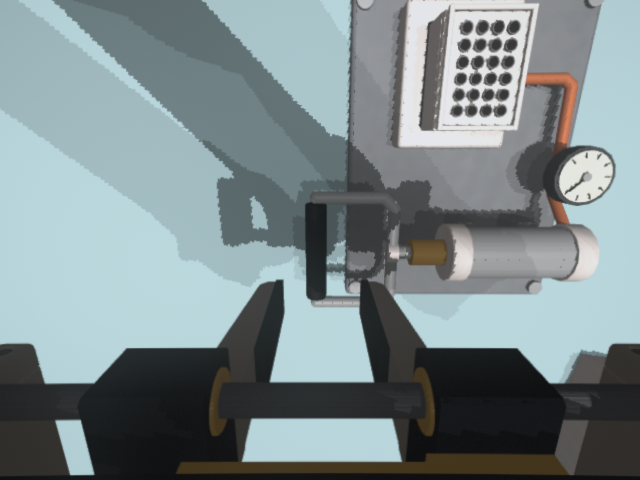

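Run:
```python
from h import *
c=load("w10")
for n,u,v in [("bar",316,251),("barend1",316,203),("barend2",316,299),("collar face",410,252),("yoke inner",385,252)]:
    P=onz(c,u,v,.062); print(n,P.round(4),rel(P))
```

```text
bar [ 0.5671 -0.2147  0.062 ] (np.float64(-102.7), np.float64(-123.6))
barend1 [ 0.558  -0.1787  0.062 ] (np.float64(-102.4), np.float64(-86.5))
barend2 [ 0.5771 -0.2541  0.062 ] (np.float64(-103.1), np.float64(-164.2))
collar face [ 0.637  -0.1975  0.062 ] (np.float64(-30.8), np.float64(-124.7))
yoke inner [ 0.6185 -0.2023  0.062 ] (np.float64(-49.9), np.float64(-124.6))
```

Emit:
{"fn": "apply_moves", "kwargs": {
  "targets": [
    [-0.1,-4,-1,-30,0,0,0],
    [-0.1,-4,-1,-60,0,0,0],
    [-0.1,-4,-1,-85,0,0,0],
    [-0.1,-4,-1,-95,0,0,0],
    [-0.1,-4,-1,-95,0,0,0],
    [-0.1,-4,-1,-95,0,0,0],
    [-0.1,-4,-1,-95,0,0,0]
  ]
}}

```text
time: 14.37
position: [0.5672, -0.217, 0.2352]
eef_rot: [-0.558, 1.568, -0.307]
ft_force: [-0.1, -0.6, 1.0]
gripper_width: 0.0415
```

Run:
```python
from h import *
c=cap("wrist","w11"); s=robot.sense(); print(s["time"],s["position"],s["ft_force"],s["gripper_width"])
```

```text
14.4167 [ 0.56715073 -0.21705732  0.23537322] [0.27337162 0.45397744 0.73176033] 0.041369704821585716
```

View pics/w11.png

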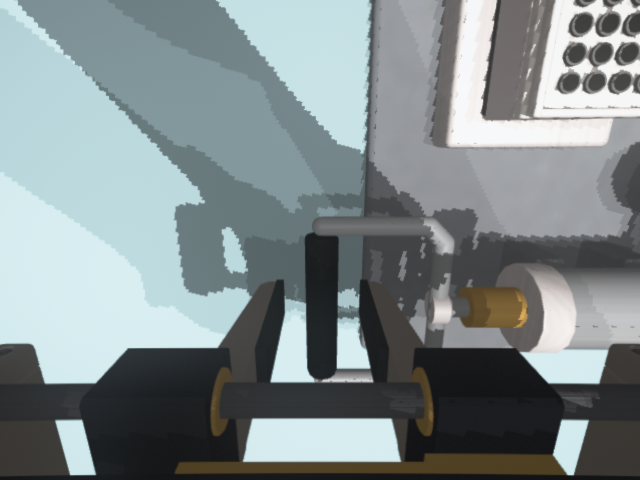

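Bar (u≈321, v 235–378) sits centred between the two fingers, with the inner finger in the D. I'll close.

Emit:
{"fn": "apply_moves", "kwargs": {
  "targets": [
    [-1,0,0,0,0,0,0],
    [-1,0,0,0,0,0,0],
    [-1,0,0,0,0,0,0],
    [-1,0,0,0,0,0,0],
    [-1,0,0,0,0,0,0],
    [-1,0,0,0,0,0,0],
    [-1,0,0,0,0,0,0]
  ]
}}

```text
time: 15.0
position: [0.5671, -0.2167, 0.2342]
eef_rot: [-0.371, 1.569, -0.12]
ft_force: [3.5, 1.0, 1.8]
gripper_width: 0.0151
```

Emit:
{"fn": "apply_moves", "kwargs": {
  "targets": [
    [-1,-5,-1.3,0,0,0,0],
    [-1,-10,-2.6,0,0,0,0],
    [-1,-16,-4.1,0,0,0,0],
    [-1,-22,-5.7,0,0,0,0],
    [-1,-28,-7.3,0,0,0,0],
    [-1,-34,-8.8,0,0,0,0],
    [-1,-40,-10.4,0,0,0,0],
    [-1,-46,-12,0,0,0,0],
    [-1,-52,-13.5,0,0,0,0],
    [-1,-56,-14.6,0,0,0,0],
    [-1,-58.5,-15.3,0,0,0,0],
    [-1,-58.5,-15.3,0,0,0,0]
  ]
}}

```text
time: 16.0
position: [0.5102, -0.2311, 0.2343]
eef_rot: [-0.33, 1.564, -0.079]
ft_force: [10.6, 2.3, -4.1]
gripper_width: 0.0153
```

Emit:
{"fn": "apply_moves", "kwargs": {
  "targets": [
    [-1,0,0,0,0,0,0],
    [-1,0,0,0,0,0,0],
    [-1,0,0,0,0,0,0]
  ]
}}

```text
time: 16.25
position: [0.5106, -0.2311, 0.2343]
eef_rot: [-0.351, 1.564, -0.099]
ft_force: [10.2, 2.3, -4.5]
gripper_width: 0.0151
```

Run:
```python
from h import *
c=cap("wrist","w12"); s=robot.sense(); print(s["time"],s["position"],s["ft_force"],s["gripper_width"])
for n,u,v in []: pass
zoom(c,280,190,240,180,"z18",3.3)
a=cap("scene","sc12"); b=cap("side","sd12"); zoom(a,185,200,130,115,"z19",5);zoom(b,310,220,140,115,"z20",5)
```

```text
16.3 [ 0.51056196 -0.23104597  0.23428811] [10.19559944  1.86237493 -3.92287785] 0.014901737470369547
```

View pics/w12.png

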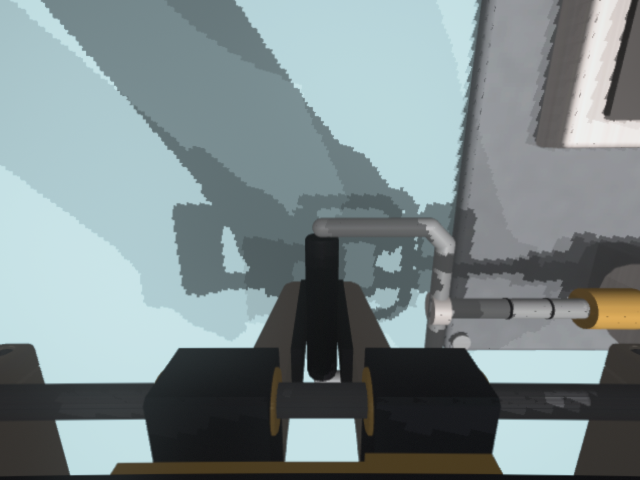

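View pics/z19.png

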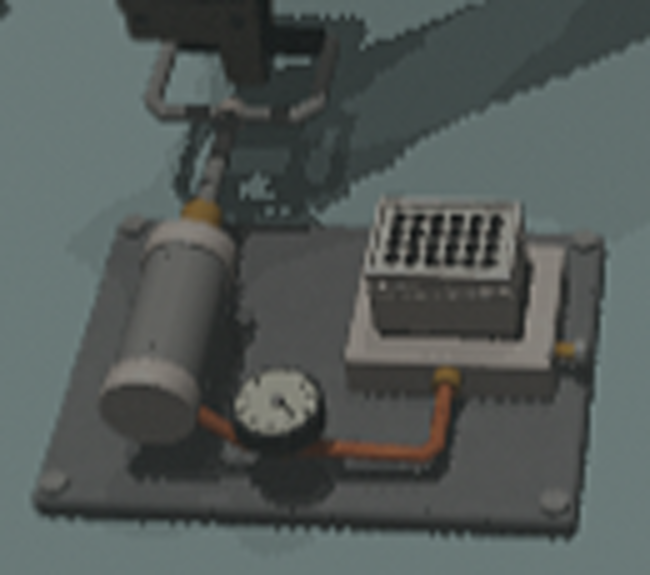

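View pics/z20.png

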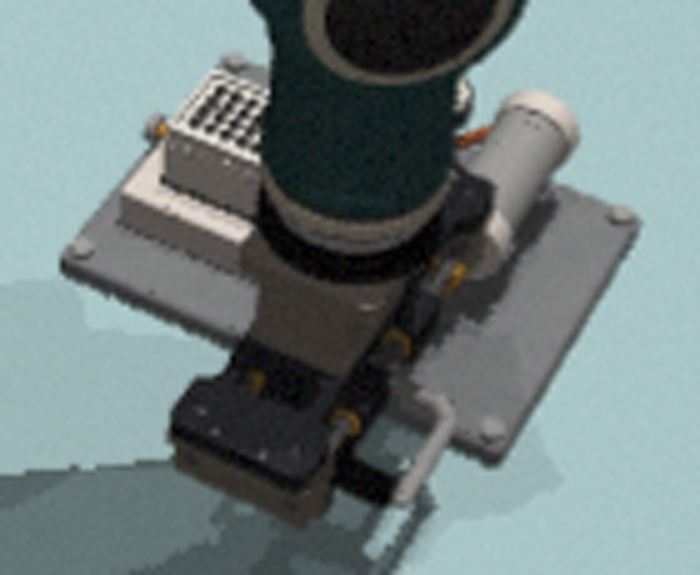

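View pics/z18.png

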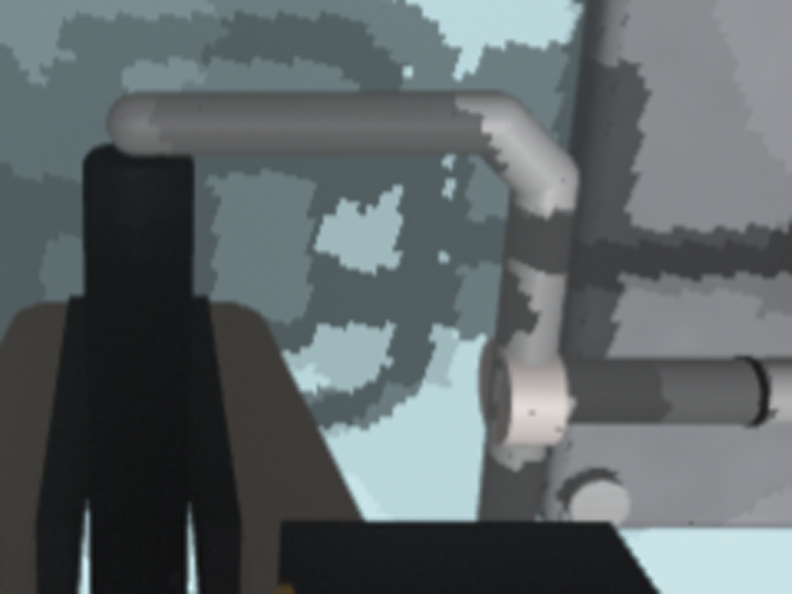

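Run:
```python
from h import *
c=load("w12"); c2=load("w11")
for n,u,v in [("bar",321,305),("ring1",510,308),("ring2",551,308),("collar face",572,308)]:
    P=onz(c,u,v,.062); print(n,rel(P))
for n,u,v in [("bar",321,305),("collar",459,307)]:
    P=onz(c2,u,v,.062); print(n,rel(P))
```

```text
bar (np.float64(-160.8), np.float64(-121.9))
ring1 (np.float64(-66.6), np.float64(-124.2))
ring2 (np.float64(-46.3), np.float64(-124.3))
collar face (np.float64(-36.0), np.float64(-124.3))
bar (np.float64(-103.1), np.float64(-123.0))
collar (np.float64(-34.1), np.float64(-124.5))
```

Emit:
{"fn": "apply_moves", "kwargs": {
  "targets": [
    [-1,-1.5,-0.4,0,0,0,0],
    [-1,-2.8,-0.7,0,0,0,0],
    [-1,-2.8,-0.7,0,0,0,0],
    [-1,-2.8,-0.7,0,0,0,0],
    [-1,-2.8,-0.7,0,0,0,0],
    [-1,-2.8,-0.7,0,0,0,0]
  ]
}}

```text
time: 16.9
position: [0.508, -0.2317, 0.2343]
eef_rot: [-0.356, 1.564, -0.104]
ft_force: [10.7, 2.7, -4.3]
gripper_width: 0.015
```

Run:
```python
from h import *
c=cap("wrist","w13"); s=robot.sense(); print(s["time"],s["position"],s["ft_force"],s["gripper_width"])
zoom(c,420,270,220,80,"z21",3.6)
a=cap("scene","sc13"); zoom(a,200,210,60,60,"z22",10)
```

```text
16.95 [ 0.50796926 -0.23166764  0.23429158] [11.27221506  1.91632861 -4.14720017] 0.015360240556563955
```

View pics/z21.png

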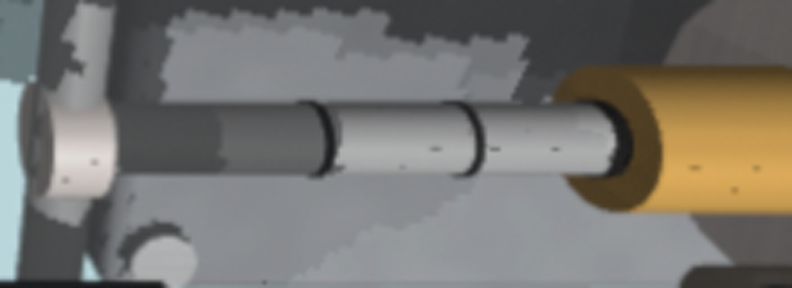

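View pics/z22.png

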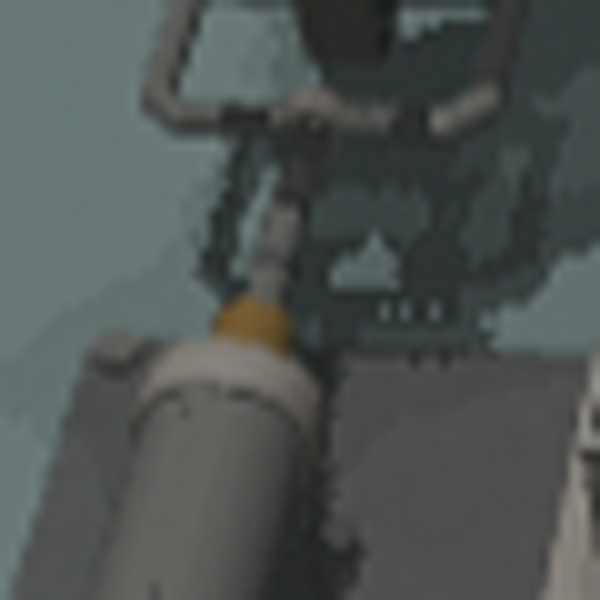

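Emit:
{"fn": "apply_moves", "kwargs": {
  "targets": [
    [-1,0,0,0,0,0,0],
    [-1,0,0,0,0,0,0],
    [-1,0,0,0,0,0,0],
    [-1,0,0,0,0,0,0],
    [-1,0,0,0,0,0,0],
    [-1,0,0,0,0,0,0]
  ]
}}

```text
time: 17.5
position: [0.508, -0.2317, 0.2343]
eef_rot: [-0.357, 1.564, -0.105]
ft_force: [11.1, 2.4, -4.3]
gripper_width: 0.0152
```

Run:
```python
from h import *
c=cap("wrist","w14"); s=robot.sense(); print(s["time"],s["position"],s["ft_force"],s["gripper_width"])
a=load("w13")["image"].astype(int)[270:350,420:640]; b=c["image"].astype(int)[270:350,420:640]; print(abs(a-b).mean())
a=cap("scene","sc14"); zoom(a,240,235,75,60,"z23",8)
```

```text
17.55 [ 0.50796535 -0.23168244  0.23430746] [11.36590122  2.71653821 -5.05238998] 0.014845265384836086
0.36164772727272726
```

View pics/z23.png

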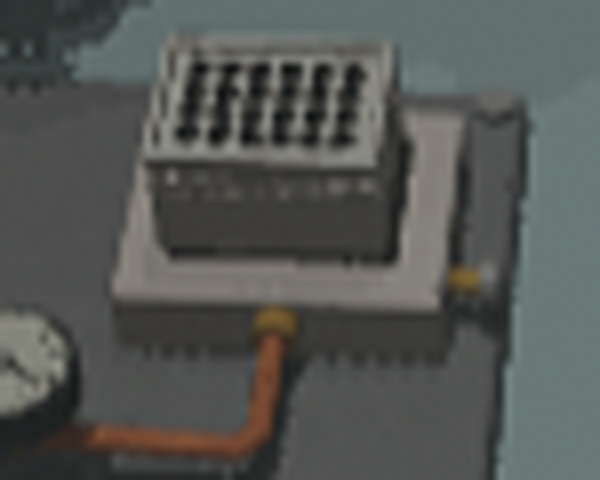

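Run:
```python
from h import *
print(robot.close_job()); s=robot.sense(); print(s["time"],s["position"],s["ft_force"])
```

```text
the job is handed in; nothing more can be done
None
the job is handed in; nothing more can be done
```

I set the collector on the gasket and the filter plate on the collector. I then gripped the D-handle, pulled the rod out to its broad ring and handed the job in while still holding it, about 17.6 s in. The hand-in gives no verdict.

- **Collector on gasket:** it sits about 0.5 mm off along x and about 2 mm towards the pump along y. Estimates for y ran from 1.6 to 2.6 mm against the 4 mm limit. I judged that acceptable and did not re-seat it. Yaw agrees with the gasket to within 0.01 rad.
- **Filter plate on collector:** x is within 0.5 mm and yaw within about 0.01 rad. It is about 1 mm towards the pump along y. The two cues differed here: one gave about 0.8 mm, the far edges about 1.3 mm.
- **Pump rod:** the broad dark ring stood at the collar's mouth, which puts the rod at about 60 mm. The pose held steady and the wrist force was about 11.5 N along the rod, with the fingers on the handle. An earlier reading, before the last 2.8 mm of pull, varied from 55 to 58 mm depending on the cue. The ring itself then settled it.
- **Bystanders:** the tube rack, cup, bottle and the coloured look-alikes were not touched. I did not measure their positions again at the end.

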